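# Load the sampler tray with headspace vials in reverse order

### The job

Move the four capped vials from the coloured cups on the grey carrier into the empty white tray, one in each compartment, in the reverse order: the vial that started nearest the carrier's orange end goes into the compartment farthest from the tray's orange end, the next one into the next compartment, and so on, so that the one that started farthest from the carrier's orange end stands nearest the tray's orange end. Never tip a vial over, leave them all standing upright on the compartment floors, and do not disturb the jar, the timer and the amber bottle.

Things in the scene. Friction and masses are not known exactly. Their poses are not given: they have to be found in the camera images.
- vial_red_center (a point): red-capped clear headspace vial, upright cylinder 23 mm in diameter and 77 mm tall, 25 to 50 g; this point is on its axis half-way up (38 mm above its foot); z is its axis. The red cap is its top 16 mm, as wide as the body. It starts standing in the red cup.
- vial_blue_center (a point): blue-capped clear headspace vial, upright cylinder 23 mm in diameter and 77 mm tall, 25 to 50 g; this point is on its axis half-way up (38 mm above its foot); z is its axis. The blue cap is its top 16 mm, as wide as the body. It starts standing in the blue cup.
- vial_yellow_center (a point): yellow-capped clear headspace vial, upright cylinder 23 mm in diameter and 77 mm tall, 25 to 50 g; this point is on its axis half-way up (38 mm above its foot); z is its axis. The yellow cap is its top 16 mm, as wide as the body. It starts standing in the yellow cup.
- vial_green_center (a point): green-capped clear headspace vial, upright cylinder 23 mm in diameter and 77 mm tall, 25 to 50 g; this point is on its axis half-way up (38 mm above its foot); z is its axis. The green cap is its top 16 mm, as wide as the body. It starts standing in the green cup.
- cup_red: red open square cup, 44 x 44 mm, 22 mm tall, walls and floor 3 mm, fixed on the grey carrier (does not move): it marks where in the row the red-capped vial started. Origin at the centre of its underside, 6 mm above the bench.
- cup_blue: blue open square cup, 44 x 44 mm, 22 mm tall, walls and floor 3 mm, fixed on the grey carrier (does not move): it marks where in the row the blue-capped vial started. Origin at the centre of its underside, 6 mm above the bench.
- cup_yellow: yellow open square cup, 44 x 44 mm, 22 mm tall, walls and floor 3 mm, fixed on the grey carrier (does not move): it marks where in the row the yellow-capped vial started. Origin at the centre of its underside, 6 mm above the bench.
- cup_green: green open square cup, 44 x 44 mm, 22 mm tall, walls and floor 3 mm, fixed on the grey carrier (does not move): it marks where in the row the green-capped vial started. Origin at the centre of its underside, 6 mm above the bench.
- carrier: flat grey carrier plate, 60 x 206 x 6 mm, fixed to the bench, with the row of four coloured cups along its y axis, centred at y = +72, +24, -24 and -72 mm. An orange block marks its +y end (centre at y = +109 mm, 18 mm high). Origin at the centre of its underside on the bench; z up.
- tray: empty white tray, 54 x 198 x 28 mm, fixed to the bench: four square compartments in a row along its y axis, centred at x = 0, y = +72, +24, -24 and -72 mm, each 42 x 42 mm inside, floor 6 mm and wall tops 28 mm above the bench (22 mm deep). An orange block marks its +y end (centre at y = +109 mm, 18 mm high). Origin at the centre of its underside on the bench; z up.
- jar: septa jar with green lid, 39 mm across, 47 mm tall; bystander, stays where it is; origin at its foot
- clock_timer: white lab timer with coloured buttons, 62 x 70 x 19 mm; bystander, stays where it is; origin at its foot
- bottle_amber: amber reagent bottle with white cap, 48 mm across, 102 mm tall; bystander, stays where it is; origin at its foot

How it is judged (in metres and radians):
At the end, for the whole second after the job is handed in: Each vial stands in the tray compartment that mirrors its starting place (from y on the carrier to -y on the tray), its centre within 14 mm of the compartment's along each side and 6 mm in height, upright within 7 degrees, at rest and released (((y of cup_red in the frame of carrier between 0.06 and 0.084 m and y of vial_red_center in the frame of tray between -0.086 and -0.058 m) or (y of cup_red in the frame of carrier between 0.012 and 0.036 m and y of vial_red_center in the frame of tray between -0.038 and -0.01 m) or (y of cup_red in the frame of carrier between -0.036 and -0.012 m and y of vial_red_center in the frame of tray between 0.01 and 0.038 m) or (y of cup_red in the frame of carrier between -0.084 and -0.06 m and y of vial_red_center in the frame of tray between 0.058 and 0.086 m)) and x of vial_red_center in the frame of tray between -0.014 and 0.014 m and z of vial_red_center in the frame of tray between 0.0385 and 0.0505 m and angle between each of vial_red_center, vial_blue_center, vial_yellow_center, vial_green_center's own z axis and vertical below 0.12 rad and linear speed of each of vial_red, vial_blue, vial_yellow, vial_green below 0.02 m/s and ((y of cup_blue in the frame of carrier between 0.06 and 0.084 m and y of vial_blue_center in the frame of tray between -0.086 and -0.058 m) or (y of cup_blue in the frame of carrier between 0.012 and 0.036 m and y of vial_blue_center in the frame of tray between -0.038 and -0.01 m) or (y of cup_blue in the frame of carrier between -0.036 and -0.012 m and y of vial_blue_center in the frame of tray between 0.01 and 0.038 m) or (y of cup_blue in the frame of carrier between -0.084 and -0.06 m and y of vial_blue_center in the frame of tray between 0.058 and 0.086 m)) and x of vial_blue_center in the frame of tray between -0.014 and 0.014 m and z of vial_blue_center in the frame of tray between 0.0385 and 0.0505 m and ((y of cup_yellow in the frame of carrier between 0.06 and 0.084 m and y of vial_yellow_center in the frame of tray between -0.086 and -0.058 m) or (y of cup_yellow in the frame of carrier between 0.012 and 0.036 m and y of vial_yellow_center in the frame of tray between -0.038 and -0.01 m) or (y of cup_yellow in the frame of carrier between -0.036 and -0.012 m and y of vial_yellow_center in the frame of tray between 0.01 and 0.038 m) or (y of cup_yellow in the frame of carrier between -0.084 and -0.06 m and y of vial_yellow_center in the frame of tray between 0.058 and 0.086 m)) and x of vial_yellow_center in the frame of tray between -0.014 and 0.014 m and z of vial_yellow_center in the frame of tray between 0.0385 and 0.0505 m and ((y of cup_green in the frame of carrier between 0.06 and 0.084 m and y of vial_green_center in the frame of tray between -0.086 and -0.058 m) or (y of cup_green in the frame of carrier between 0.012 and 0.036 m and y of vial_green_center in the frame of tray between -0.038 and -0.01 m) or (y of cup_green in the frame of carrier between -0.036 and -0.012 m and y of vial_green_center in the frame of tray between 0.01 and 0.038 m) or (y of cup_green in the frame of carrier between -0.084 and -0.06 m and y of vial_green_center in the frame of tray between 0.058 and 0.086 m)) and x of vial_green_center in the frame of tray between -0.014 and 0.014 m and z of vial_green_center in the frame of tray between 0.0385 and 0.0505 m); the robot touches nothing.
It fails at once if a vial is tipped over (leans more than 35 degrees) (angle between any of vial_red_center, vial_blue_center, vial_yellow_center, vial_green_center's own z axis and vertical above 0.61 rad).
It fails at once if the septa jar, the timer or the amber bottle is shifted by more than 30 mm (distance of any of jar, clock_timer, bottle_amber from where it was at the start of the episode above 0.03 m).
It also fails if it takes over 90 s, if anything falls off the work surface, if the arm or the gripper's body presses on something with over 40 N, if the wrist force passes 120 N, or if a joint passes its speed limit or range.

### The arm

A 6-joint arm with a two-finger parallel gripper is mounted at the origin on a cart in front of the work surface, level with it; the furniture and walls round the work are solid. World frame = base frame: x ahead of the robot, y to its left, z up, the work surface at z = 0. Lengths are in mm, angles in rad, forces in N, time in s.
With the tool pointing down it reaches from about 350 to 850 mm from the base axis. Payload 8.1 kg.
Tool frame: the origin (TCP) lies on the centre line of the jaws, within the pads' length; the fingertips stand 19 mm ahead of it and the grasp point (between the pads) is the TCP; z points along the fingers, y is the line along which they close (so a half turn about z gives the same grasp; the last joint's range is limited). The gripper opens to 85 mm and grips with 20 to 120 N. Pads are 22 mm wide; open, the fingers measure 114 mm over their backs; the gripper's body (76 mm by 85 mm) begins 54 mm behind the grasp point. The pads swing forward as they close: fully open they stand 13 mm farther back than shut.
Start: joints at [1.094, 0.13, 1.488, -0, 1.523, -0.085], TCP at [229.091, 554.547, 250.292] pointing down, gripper open.
Joint ranges: [-2.96, 2.96], [-0.89, 2.26], [0.02, 2.5], [-1.34, 4.48], [0, 2.73], [-2.66, 2.66]. Speed limits (rad/s): [2.39, 2.39, 2.79, 3.14, 3.14, 3.14].

### API

Orientations are given as a unit quaternion [w, x, y, z].
In Python, from bench import robot, eyes, ticket gives the robot as it stands. The module is installed in compiled form; this text tells all that it offers.
- The arm moves only by the tool move_arm, never from a script. Its argument "plan" is one flat list of numbers, 5 for each row, row after row: the shift along the tool's x, y, z in m, then the turn about the tool's z in degrees, then the gripper command: -1 is fully open, 1 is shut, values between are in proportion. A call has 1 to 12 rows; each row shifts and turns the commanded pose from where the row before left it, along the tool's axes as they then stand; what a row does not reach is not made up. A row lasts 1/12 s, in which the tool goes at most 41.7 mm and 7.16 degrees, less where a joint would pass 70% of its speed; a pose out of reach is approached as far as the arm can. A call with a gripper value outside its range is refused whole. The fingers move at their own pace and stop on an object; "squeeze" is the grip in N (left out, the last holds). Time passes only in rows, so rows that do not move let the fingers close. It gives the time, the measured TCP pose, the force, the opening and the grip force at its end, in the units of the state.
- robot.sense(): the state, without advancing time (a new reading comes with each control period).
- eyes.snapshot(name): name is "scene" or "top" or "wrist"; returns a dict with "color" (400x640x3 uint8, red, green, blue), "depth" (400x640 float32, mm along the optical axis (not along the pixel's ray), 0 where there is no reading), "K" (3x3 intrinsics, pixels), "rvec" (rotation vector, rad) and "tvec" (3), from world to camera coordinates, as OpenCV has them. Camera axes: x right, y down, z forward; pixel columns grow to the right and rows downward; lengths in mm; the calibration is good to about 2 mm. A picture is of the moment at which its call begins.
- ticket.sign_off(): hands the job in; it is judged then, once.
The state is a dict: "clock": time; "joints": joint angles; "qvel": joint speeds; "tau": joint torques, N m; "ee_pos": TCP position; "ee_rot": TCP orientation; "force": force on the tool from outside, world axes, zero at the start; "wrist_torque": the same for the moment, N m; "grip_width": opening from 0.0 (shut) to 1.0 (fully open); "gripper_force": force on a finger pad.
Only numpy, scipy, OpenCV 4.12 (cv2) and the standard library are available. Lean on these libraries where they do the work, as an engineer would, in place of code of your own. Each camera call takes 0.05 s, during which the arm holds its last target. There are 200 camera calls.

## Working session

There is one attempt and no reset: what is moved stays moved. The work goes in short steps, Python scripts to look and compute and a tool call to move; the robot and the scene stay as the last step left them, time stands still between calls to the robot, and variables do not carry over. Pictures are saved under pics/ and viewed, at most 14 in all, crops included, and the job is handed in when it is done.

Besides the shell and the picture viewer there is one more tool, called after ">>>" as name(argument=value, ...), one argument or row to a line, values as JSON. move_arm: Moves the arm, as the interface text tells. Its arguments: {"type":"object","properties":{"plan":{"type":"array"},"squeeze":{"type":"number"}},"required":["plan"]}

```bash
mkdir -p pics
cat > h.py <<'E'
import numpy as np, cv2
from bench import robot, eyes, ticket
def snap(n,f=None):
    s=eyes.snapshot(n)
    if f: cv2.imwrite('pics/'+f,s['color'][:,:,::-1])
    return s
def cloud(s):
    K=s['K'];d=s['depth'];v,u=np.mgrid[:400,:640]
    p=np.stack([(u-K[0,2])/K[0,0]*d,(v-K[1,2])/K[1,1]*d,d],-1)
    R=cv2.Rodrigues(np.array(s['rvec'],float))[0]
    P=(p-np.array(s['tvec']).ravel())@R
    P[d==0]=np.nan
    return P
E
python3 - <<'E'
from h import *
s=snap('top','top0.png');t=snap('scene','scene0.png')
np.savez('t0.npz',**{k:np.array(v) for k,v in s.items()});np.savez('s0.npz',**{k:np.array(v) for k,v in t.items()})
print(robot.sense())
for x in(s,t):
  R=cv2.Rodrigues(np.array(x['rvec'],float))[0];print(-R.T@np.array(x['tvec']).ravel(),R[2],x['K'][0])
E
```

```text
{'clock': 0.1, 'joints': array([ 1.09361418e+00,  1.31104258e-01,  1.48919092e+00, -8.96629984e-06,
        1.52300276e+00, -8.54053604e-02]), 'qvel': array([ 0.00098123, -0.00165974, -0.00286015, -0.00054896, -0.00013638,
       -0.00047867]), 'tau': array([ 4.82683517e-04, -5.70952785e+01, -5.01942658e+01, -2.04263215e-04,
        8.24086368e-03,  5.08799769e-05]), 'ee_pos': array([228.865724  , 554.12338376, 249.32690558]), 'ee_rot': array([-2.32390360e-04,  1.94637730e-01,  9.80874827e-01, -8.20373151e-04]), 'force': array([-0.55152595, -0.77996366,  0.06059135]), 'wrist_torque': array([ 0.00034126, -0.02753443, -0.02772866]), 'gripper_force': 0.0, 'grip_width': 1.002061688086301}
[ 383.94671537 -212.65480037 1082.89558009] [ 0.2089808  -0.00765117 -0.97788981] [451.17881688   0.         317.84749385]
[ -18.90447108 -755.72500821  711.11378424] [ 0.59289418  0.50431544 -0.62780764] [366.97011474   0.         316.53174446]
```

View pics/top0.png

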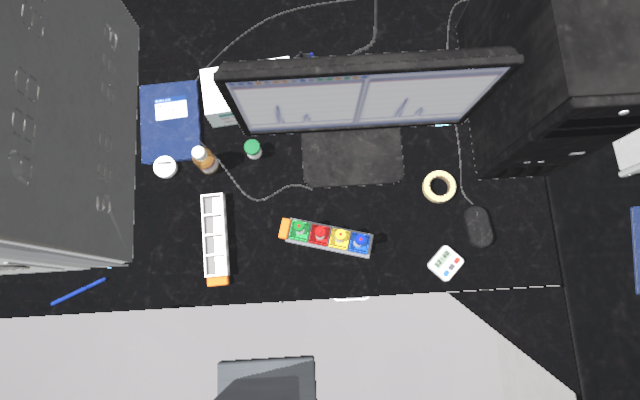

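View pics/scene0.png

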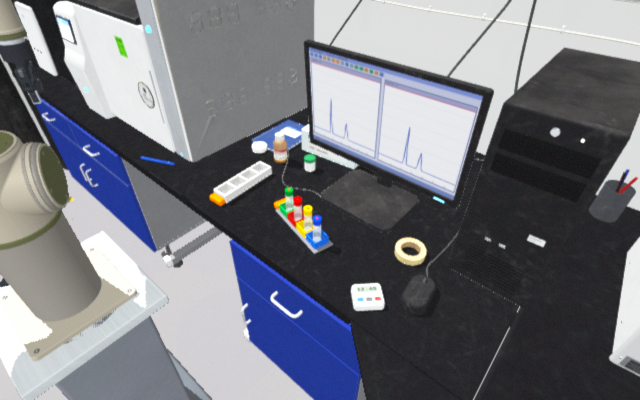

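Top view: the carrier runs from (285,230) to (370,245) with the orange end at left, in order green, red, yellow, blue. The tray runs from (213,195) to (217,285) with the orange end at the bottom. The jar is at (253,148) and the amber bottle at (204,158). Next I compute positions.

Run:
```python
from h import *
for f,(r0,r1,c0,c1) in(('t0.npz',(100,300,130,480)),('s0.npz',(120,330,190,400))):
  s=np.load(f);P=cloud(s);hsv=cv2.cvtColor(s['color'],cv2.COLOR_RGB2HSV).astype(int)
  H,S,V=hsv[...,0],hsv[...,1],hsv[...,2];Z=P[...,2]
  box=np.zeros(H.shape,bool);box[r0:r1,c0:c1]=1
  print(f)
  for n,a,b in(('red',0,5),('orange',10,18),('yellow',21,33),('green',45,85),('blue',105,130)):
    m=box&(H>=a)&(H<=b)&(S>120)&(V>60)
    if n=='orange':
      m&=(Z<35)
      k,l,st,c=cv2.connectedComponentsWithStats(m.astype('uint8'))
      for i in range(1,k):
        if st[i,4]>20: q=P[l==i]; q=q[q[:,2]>14]; print(n,c[i],st[i,4],np.nanmean(q,0),len(q))
    else:
      k,l,st,c=cv2.connectedComponentsWithStats((m&(Z>66)&(Z<95)).astype('uint8'))
      for i in range(1,k):
        if st[i,4]>8:
          q=P[l==i];t=q[q[:,2]>np.nanmax(q[:,2])-4];print(n,c[i],'max z',np.nanmax(q[:,2]),'topmean',t.mean(0),len(t),(q.min(0)+q.max(0))/2)
  m=box&(S<50)&(V>170)&(Z>20)&(Z<36)
  k,l,st,c=cv2.connectedComponentsWithStats(m.astype('uint8'))
  for i in range(1,k):
    if st[i,4]>150:
      q=P[l==i][:,:2].astype(np.float32);print('tray?',c[i],st[i],cv2.minAreaRect(q),cv2.boxPoints(cv2.minAreaRect(q)).round().tolist())
  m=box&(Z>40)&(Z<130)
  k,l,st,c=cv2.connectedComponentsWithStats(m.astype('uint8'))
  for i in range(1,k):
    if st[i,4]>60: q=P[l==i];print('tall',c[i],st[i,4],q.mean(0),q.max(0))
```

```text
t0.npz
red [319.26136364 230.81818182] max z 89.51221286636317 topmean [ 527.65507393 -220.08008864   86.73767295] 39 [ 526.86256278 -219.92091095   81.85481435]
orange [284.11363636 227.94318182] 88 [ 553.31255749 -137.46904545   16.978701  ] 62
orange [219.5625 282.2   ] 80 [433.18562088  18.96934539  16.85573952] 33
green [297.85 225.9 ] max z 87.91536975014249 topmean [ 541.33569111 -171.73924363   85.60351214] 42 [ 540.38866709 -172.72293724   78.6065779 ]
blue [359.54545455 238.53246753] max z 90.01812121311985 topmean [ 504.47066097 -304.62149586   87.33817123] 15 [ 503.82584208 -308.01610168   82.62069669]
tray? [213.17205692 234.25355757] [200 192  28  85 773] ((543.8458251953125, 30.57564926147461), (198.4469451904297, 55.08366394042969), 2.5364747047424316) [[444.0, 54.0], [446.0, -1.0], [644.0, 7.0], [642.0, 62.0]]
tall [131.32974138 157.34698276] 464 [736.4259434  218.89052751  50.20420128] [885.5917112  221.37689709  68.73054024]
tall [216.31702544 109.94911937] 511 [832.31195367   8.49925827  76.18925877] [856.74263043  38.59756661  90.12483582]
tall [476.57288136 131.
[... 2433 characters left out ...]
 [857.27860756  33.9944498  129.9233791 ]
tall [279.41700405 143.58299595] 247 [712.54578531  32.2444046   71.02705858] [739.79098681  59.77290302 101.88167562]
tall [309.54929577 157.95774648] 71 [744.12557875 -74.85343004  44.5008888 ] [764.82279428 -53.9826197   48.52884551]
tall [293.11494253 200.57088123] 261 [ 528.74203204 -205.53861288   67.53698141] [ 552.38001402 -165.59053602   86.30826154]
tall [307.51851852 214.21481481] 135 [ 512.63691273 -273.18090717   67.862222  ] [ 528.83242274 -256.84127397   85.31372469]
tall [316.68493151 224.33561644] 146 [ 498.92416724 -316.67653949   68.30382965] [ 513.79249313 -301.99602119   87.07385091]<stdin>:13: RuntimeWarning: Mean of empty slice
```

```bash
cat > plan.py <<'E'
# usage: plan.py "x,y,z,yaw,grip,rows" ...   yaw = closing direction, deg from world x
import sys, json
from h import *
from scipy.spatial.transform import Rotation as Ro
s=robot.sense(); q=s['ee_rot']; R=Ro.from_quat([q[1],q[2],q[3],q[0]]).as_matrix()
p=np.array(s['ee_pos']); yaw=np.degrees(np.arctan2(R[1,1],R[0,1])); out=[]
print('t',round(s['clock'],2),'p',p.round(1),'yaw',round(yaw,1),'tilt',R[2].round(3),'w',round(s['grip_width'],3),'gf',round(s['gripper_force'],1),'F',s['force'].round(1))
for a in sys.argv[1:]:
    x,y,z,w,g,n=map(float,a.split(',')); n=int(n)
    for k in range(n,0,-1):
        d=(np.array([x,y,z])-p)/k; t=round(-(w-yaw)/k,1)   # tool turn is opposite to world yaw
        c,sn=np.cos(np.radians(yaw)),np.sin(np.radians(yaw))
        B=np.array([[-sn,c,0],[c,sn,0],[0,0,-1]])  # rows: tool x,y,z
        sh=np.round(B@d/1000,3); p=p+B.T@sh*1000; yaw-=t
        if np.linalg.norm(sh)>.0417 or abs(t)>7.16: print('TOO FAST',sh,t)
        out+=[*map(float,sh),t,g]
for i in range(0,len(out),60): print(str(out[i:i+60]).replace(' ','').replace('-0.0,','0,').replace('0.0,','0,'))
E
python3 - <<'E'
from h import *
for f in('t0.npz','s0.npz'):
  P=cloud(np.load(f)).reshape(-1,3);P=P[(P[:,1]>150)&(P[:,2]>60)&(P[:,0]>250)]
  for y in range(150,650,100):
    q=P[(P[:,1]>=y)&(P[:,1]<y+100)]
    if len(q):print(f,y,len(q),np.percentile(q,[1,5],axis=0).round())
E
python3 plan.py "320,220,220,0,-1,11" "400,-60,200,-15.4,-1,9" "500,-314,160,-15.4,-1,8"
```

```text
t0.npz 150 33489 [[480. 215.  68.]
 [496. 216.  97.]]
t0.npz 250 1105 [[470. 251.  66.]
 [471. 255.  85.]]
t0.npz 350 287 [[472. 351.  61.]
 [472. 354.  66.]]
t0.npz 450 43 [[476. 451.  61.]
 [477. 451.  62.]]
s0.npz 150 19992 [[478. 170.  66.]
 [486. 210.  91.]]
s0.npz 250 3099 [[467. 251.  68.]
 [471. 255. 101.]]
s0.npz 350 1965 [[466. 351.  67.]
 [469. 355.  91.]]
s0.npz 450 2015 [[251. 451.  67.]
 [254. 455.  93.]]
s0.npz 550 1510 [[251. 551.  66.]
 [259. 555.  89.]]
t 0.1 p [228.9 554.1 249.3] yaw 67.6 tilt [ 0.    -0.002 -1.   ] w 1.002 gf 0.0 F [-0.6 -0.8  0.1]
[-0.019,-0.025,0.003,np.float64(6.1),-1.0,-0.022,-0.023,0.003,np.float64(6.1),-1.0,-0.024,-0.02,0.003,np.float64(6.2),-1.0,-0.026,-0.018,0.003,np.float64(6.1),-1.0,-0.028,-0.015,0.002,np.float64(6.2),-1.0,-0.029,-0.011,0.003,np.float64(6.1),-1.0,-0.03,-0.008,0.002,np.float64(6.2),-1.0,-0.031,-0.005,0.003,np.float64(6.1),-1.0,-0.032,-0.002,0.002,np.float64(6.2),-1.0,-0.031,0.002,0.003,np.float64(6.1),-1.0,-0.032,0.005,0.002,np.float64(6.2),-1.0,-0.031,0.009,0.002,np.float64(1.7),-1.0]
[-0.031,0.01,0.002,np.float64(1.7),-1.0,-0.03,0.011,0.002,np.float64(1.7),-1.0,-0.03,0.012,0.002,np.float64(1.7),-1.0,-0.03,0.012,0.002,np.float64(1.7),-1.0,-0.029,0.013,0.003,np.float64(1.7),-1.0,-0.029,0.014,0.002,np.float64(1.7),-1.0,-0.029,0.015,0.003,np.float64(1.7),-1.0,-0.028,0.016,0.002,np.float64(1.8),-1.0,-0.027,0.021,0.005,np.float64(-0.0),-1.0,-0.027,0.02,0.005,np.float64(-0.0),-1.0,-0.027,0.021,0.005,np.float64(-0.0),-1.0,-0.027,0.02,0.005,np.float64(-0.0),-1.0]
[-0.028,0.021,0.005,np.float64(-0.0),-1.0,-0.027,0.02,0.005,np.float64(-0.0),-1.0,-0.028,0.021,0.005,np.float64(-0.0),-1.0,-0.027,0.02,0.005,np.float64(-0.0),-1.0]
```

>>> move_arm(
  plan=[-0.019,-0.025,0.003,6.1,-1,-0.022,-0.023,0.003,6.1,-1,-0.024,-0.02,0.003,6.2,-1,-0.026,-0.018,0.003,6.1,-1,-0.028,-0.015,0.002,6.2,-1,-0.029,-0.011,0.003,6.1,-1,-0.03,-0.008,0.002,6.2,-1,-0.031,-0.005,0.003,6.1,-1,-0.032,-0.002,0.002,6.2,-1,-0.031,0.002,0.003,6.1,-1,-0.032,0.005,0.002,6.2,-1,-0.031,0.009,0.002,1.7,-1],
)

```text
clock: 1.1
ee_pos: [329.1, 187.5, 218.8]
ee_rot: [-0.0, 0.72, 0.694, -0.0]
force: [1.5, -0.5, 0.7]
grip_width: 1.0
gripper_force: 0.0
```

>>> move_arm(
  plan=[-0.031,0.01,0.002,1.7,-1,-0.03,0.011,0.002,1.7,-1,-0.03,0.012,0.002,1.7,-1,-0.03,0.012,0.002,1.7,-1,-0.029,0.013,0.003,1.7,-1,-0.029,0.014,0.002,1.7,-1,-0.029,0.015,0.003,1.7,-1,-0.028,0.016,0.002,1.8,-1,-0.027,0.021,0.005,0,-1,-0.027,0.02,0.005,0,-1,-0.027,0.021,0.005,0,-1,-0.027,0.02,0.005,0,-1],
)

```text
clock: 2.1
ee_pos: [450.4, -186.9, 180.6]
ee_rot: [-0.0, 0.796, 0.605, -0.0]
force: [0.7, -0.2, 1.1]
grip_width: 0.999
gripper_force: 0.0
```

```bash
sed -i 's/t=round(-(w-yaw)\/k,1)/t=float(round(-(w-yaw)\/k,1))/' plan.py; python3 plan.py "500,-314,160,-15.4,-1,5" "500,-314,160,-15.4,-1,2"
```

```text
t 2.1 p [ 450.4 -186.9  180.6] yaw -15.5 tilt [ 0. -0. -1.] w 0.999 gf 0.0 F [ 0.7 -0.2  1.1]
[-0.022,0.016,0.004,0,-1.0,-0.022,0.016,0.004,0,-1.0,-0.022,0.017,0.004,0,-1.0,-0.022,0.016,0.004,0,-1.0,-0.021,0.017,0.005,-0.1,-1.0,0,0,0,0,-1.0,0,0,0,0,-1.0]
```

>>> move_arm(
  plan=[-0.022,0.016,0.004,0,-1,-0.022,0.016,0.004,0,-1,-0.022,0.017,0.004,0,-1,-0.022,0.016,0.004,0,-1,-0.021,0.017,0.004,0,-1,0,0,0,0,-1,0,0,0,0,-1,0,0,0,0,-1],
)

```text
clock: 2.77
ee_pos: [499.8, -311.6, 160.6]
ee_rot: [-0.001, 0.796, 0.606, -0.0]
force: [-0.3, 0.1, 0.4]
grip_width: 0.999
gripper_force: 0.0
```

Run:
```python
from h import *
s=snap('wrist','w1.png');P=cloud(s);np.savez('w1.npz',**{k:np.array(v) for k,v in s.items()})
print(robot.sense()['ee_pos'])
m=(P[...,2]>65)&(P[...,2]<100)
k,l,st,c=cv2.connectedComponentsWithStats(m.astype('uint8'))
for i in range(1,k):
  if st[i,4]>100:
    q=P[l==i];t=q[q[:,2]>83];print(c[i].round(),st[i,4],q.min(0).round(1),q.max(0).round(1),t.mean(0).round(1),len(t),cv2.minEnclosingCircle(t[:,:2].astype(np.float32)) if len(t) else 0)
```

```text
[ 499.95899094 -311.27951368  161.04503639]
[320.  51.] 1598 [ 515.3 -234.9   68.2] [ 537.7 -212.2   87.9] [ 526.5 -223.5   85. ] 1543 ((526.4774169921875, -223.42555236816406), 11.513797760009766)
[326. 138.] 1315 [ 505.9 -280.3   67.9] [ 528.5 -257.5   88. ] [ 517.3 -268.7   84.9] 1276 ((517.2572631835938, -268.91424560546875), 11.415027618408203)
[323. 211.] 1303 [ 492.7 -323.8   65. ] [ 515.2 -300.8   87.2] [ 503.9 -312.1   85. ] 1090 ((504.05712890625, -312.2858581542969), 11.62598705291748)
```

View pics/w1.png

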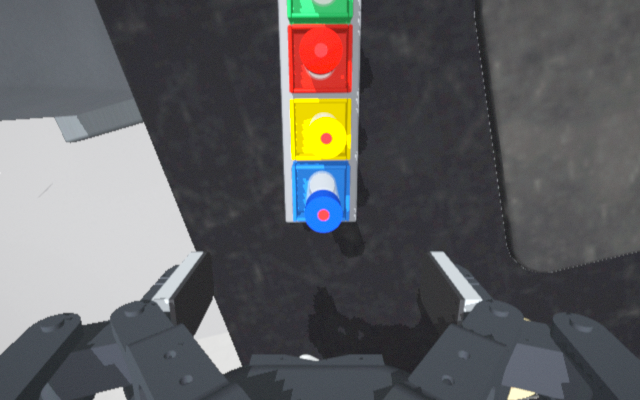

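The wrist view shows the blue cap at (323,211), yellow at (326,138), red at (320,51) and green at the top edge, all well separated. The gripper is aligned across the row, so I descend on blue.

```bash
python3 plan.py "504,-312.2,130,-15.4,-1,2" "504,-312.2,62,-15.4,-1,5"
```

```text
t 2.82 p [ 500.  -311.3  161. ] yaw -15.4 tilt [ 0.001 -0.001 -1.   ] w 0.996 gf 0.0 F [0.  0.4 0.5]
[0,0.002,0.016,0,-1.0,0,0.002,0.015,0,-1.0,0,0,0.014,0,-1.0,0,0,0.014,0,-1.0,0,0,0.013,0,-1.0,0,0,0.014,0,-1.0,0,0,0.013,0,-1.0]
```

>>> move_arm(
  plan=[0,0.002,0.016,0,-1,0,0.002,0.015,0,-1,0,0,0.017,0,-1,0,0,0.017,0,-1,0,0,0.017,0,-1,0,0,0.017,0,-1,0,0,0,0,-1,0,0,0,0,0,0,0,0,0,0.5,0,0,0,0,1,0,0,0,0,1,0,0,0,0,1],
  squeeze=30,
)

```text
clock: 3.82
ee_pos: [504.8, -313.5, 63.5]
ee_rot: [0.001, 0.796, 0.606, 0.0]
force: [1.1, 0.8, 0.1]
grip_width: 0.3
gripper_force: 0.0
```

```bash
python3 plan.py
```

```text
t 3.82 p [ 504.8 -313.5   63.5] yaw -15.4 tilt [-0.001  0.002 -1.   ] w 0.3 gf 0.0 F [1.1 0.8 0.1]
```

>>> move_arm(
  plan=[0,0,0,0,1,0,0,0,0,1,0,0,0,0,1,0,0,-0.01,0,1,0,0,-0.02,0,1,0,0,-0.025,0,1,0,0,-0.025,0,1,0,0,-0.02,0,1],
)

```text
clock: 4.48
ee_pos: [504.3, -313.3, 164.7]
ee_rot: [0.001, 0.796, 0.606, 0.0]
force: [0.6, 0.3, 0.1]
grip_width: 0.259
gripper_force: 31.3
```

```bash
python3 plan.py "471,25,165,-87.5,1,13" "471,25,165,-87.5,1,3"
```

```text
t 4.48 p [ 504.3 -313.3  164.7] yaw -15.5 tilt [-0.     0.001 -1.   ] w 0.259 gf 31.3 F [0.6 0.3 0.1]
[0.024,-0.009,0,5.5,1.0,0.023,-0.012,0,5.5,1.0,0.022,-0.014,0,5.5,1.0,0.021,-0.016,0,5.6,1.0,0.019,-0.018,0,5.5,1.0,0.017,-0.02,0,5.6,1.0,0.015,-0.021,0,5.5,1.0,0.013,-0.023,0,5.6,1.0,0.011,-0.024,0,5.5,1.0,0.009,-0.025,0,5.6,1.0,0.006,-0.025,0,5.5,1.0,0.004,-0.026,0,5.6,1.0]
[0.002,-0.026,0,5.5,1.0,0,0,0,0,1.0,0,0,0,0,1.0,0,0,0,0,1.0]
```

>>> move_arm(
  plan=[0.024,-0.009,0,5.5,1,0.023,-0.012,0,5.5,1,0.022,-0.014,0,5.5,1,0.021,-0.016,0,5.6,1,0.019,-0.018,0,5.5,1,0.017,-0.02,0,5.6,1,0.015,-0.021,0,5.5,1,0.013,-0.023,0,5.6,1,0.011,-0.024,0,5.5,1,0.009,-0.025,0,5.6,1,0.006,-0.025,0,5.5,1,0.004,-0.026,0,5.6,1],
)

```text
clock: 5.48
ee_pos: [472.3, 0.1, 162.8]
ee_rot: [0.0, 0.998, 0.068, 0.0]
force: [0.1, 1.0, 0.0]
grip_width: 0.26
gripper_force: 31.1
```

>>> move_arm(
  plan=[0.002,-0.026,0,5.5,1,0,0,0,0,1,0,0,0,0,1,0,0,0,0,1],
)

```text
clock: 5.82
ee_pos: [471.1, 24.7, 162.6]
ee_rot: [0.0, 1.0, 0.023, 0.0]
force: [-1.2, -0.4, -0.6]
grip_width: 0.253
gripper_force: 31.1
```

```bash
python3 - <<'E'
from h import *
s=snap('wrist','w2.png');P=cloud(s);np.savez('w2.npz',**{k:np.array(v) for k,v in s.items()})
hsv=cv2.cvtColor(s['color'],cv2.COLOR_RGB2HSV)
m=(P[...,2]>22)&(P[...,2]<34)&(hsv[...,1]<60)&(hsv[...,2]>120)&(P[...,0]<680)&(abs(P[...,1]-28)<60)
k,l,st,c=cv2.connectedComponentsWithStats(m.astype('uint8'))
for i in range(1,k):
  if st[i,4]>200: r=cv2.minAreaRect(P[l==i][:,:2].astype(np.float32));print(c[i],st[i],r,cv2.boxPoints(r).round(1).tolist())
E
python3 plan.py
```

```text
[316.97009675 103.64415128] [ 277    0   81  225 5685] ((523.05517578125, 25.912294387817383), (158.70193481445312, 54.18836975097656), 2.6818273067474365) [[442.5, 49.29999923706055], [445.1000061035156, -4.900000095367432], [603.5999755859375, 2.5999999046325684], [601.0999755859375, 56.70000076293945]]
t 5.87 p [471.2  24.4 162.5] yaw -87.4 tilt [ 0.  0. -1.] w 0.255 gf 31.1 F [ 0.1 -0.8 -0.7]
```

View pics/w2.png

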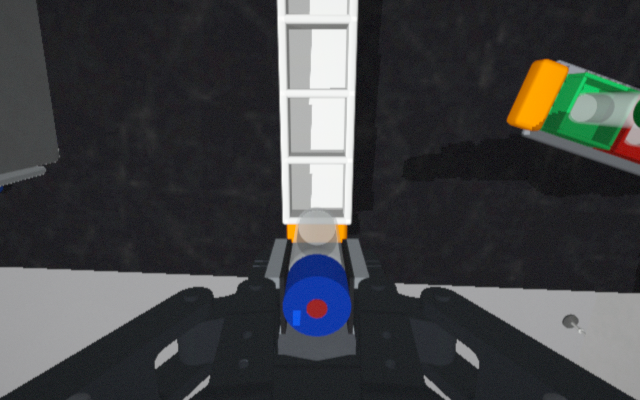

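Wrist view: the tray runs up the image from its near edge at (317,222), and the blue vial is held upright at (317,300), in line with the tray. I lower it into the first compartment.

>>> move_arm(
  plan=[0,0.001,0.015,0,1,0,0,0.02,0,1,0,0,0.02,0,1,0,0,0.018,0,1,0,0,0.012,0,1,0,0,0.008,0,1,0,0,0.005,0,1,0,0,0.002,0,1,0,0,0,0,1,0,0,0,0,1],
)

```text
clock: 6.7
ee_pos: [471.8, 23.8, 63.1]
ee_rot: [0.0, 1.0, 0.022, 0.001]
force: [0.6, -0.0, -1.0]
grip_width: 0.258
gripper_force: 31.1
```

```bash
python3 plan.py
```

```text
t 6.7 p [471.8  23.8  63.1] yaw -87.5 tilt [ 0.001  0.    -1.   ] w 0.258 gf 31.1 F [ 0.6 -0.  -1. ]
```

>>> move_arm(
  plan=[0,0,0.001,0,1,0,0,0.001,0,1,0,0,0,0,1,0,0,0,0,0.4,0,0,0,0,0.2,0,0,0,0,-0.2,0,0,0,0,-0.6,0,0,0,0,-1,0,0,-0.015,0,-1,0,0,-0.03,0,-1,0,0,-0.03,0,-1,0,0,-0.025,0,-1],
)

```text
clock: 7.7
ee_pos: [471.2, 24.0, 162.1]
ee_rot: [0.0, 1.0, 0.022, 0.0]
force: [0.9, -1.4, 0.1]
grip_width: 0.994
gripper_force: 0.0
```

```bash
python3 plan.py "517.3,-269.5,160,-15.4,-1,13" "517.3,-269.5,160,-15.4,-1,2"
```

```text
t 7.7 p [471.2  24.  162.1] yaw -87.4 tilt [ 0.001  0.    -1.   ] w 0.994 gf 0.0 F [ 0.9 -1.4  0.1]
[0.003,0.023,0,-5.5,-1.0,0,0.023,0,-5.5,-1.0,-0.002,0.023,0,-5.5,-1.0,-0.004,0.022,0,-5.6,-1.0,-0.006,0.022,0,-5.5,-1.0,-0.008,0.021,0,-5.6,-1.0,-0.01,0.02,0,-5.5,-1.0,-0.012,0.019,0,-5.6,-1.0,-0.014,0.018,0,-5.5,-1.0,-0.016,0.017,0.001,-5.6,-1.0,-0.018,0.015,0,-5.5,-1.0,-0.019,0.013,0.001,-5.6,-1.0]
[-0.019,0.012,0,-5.5,-1.0,0,0,0,0,-1.0,0,0,0,0,-1.0]
```

>>> move_arm(
  plan=[0.003,0.023,0,-5.5,-1,0,0.023,0,-5.5,-1,-0.002,0.023,0,-5.5,-1,-0.004,0.022,0,-5.6,-1,-0.006,0.022,0,-5.5,-1,-0.008,0.021,0,-5.6,-1,-0.01,0.02,0,-5.5,-1,-0.012,0.019,0,-5.6,-1,-0.014,0.018,0,-5.5,-1,-0.016,0.017,0.001,-5.6,-1,-0.018,0.015,0,-5.5,-1,-0.019,0.013,0.001,-5.6,-1],
)

```text
clock: 8.7
ee_pos: [513.2, -248.3, 158.3]
ee_rot: [0.0, 0.823, 0.569, 0.0]
force: [0.2, -0.5, 0.3]
grip_width: 0.997
gripper_force: 0.0
```

>>> move_arm(
  plan=[-0.019,0.012,0,-5.5,-1,0,0,0,0,-1,0,0,0,0,-1,0,0,0,0,-1],
)

```text
clock: 9.03
ee_pos: [517.4, -268.6, 157.9]
ee_rot: [-0.0, 0.796, 0.605, 0.0]
force: [-0.6, 0.5, -0.1]
grip_width: 0.996
gripper_force: 0.0
```

```bash
cat > caps.py <<'E'
from h import *
import sys
s=snap('wrist',sys.argv[1] if len(sys.argv)>1 else None);P=cloud(s)
m=(P[...,2]>80)&(P[...,2]<92)
k,l,st,c=cv2.connectedComponentsWithStats(m.astype('uint8'))
for i in range(1,k):
  if st[i,4]>100: q=P[l==i];print(c[i].round(),s['color'][l==i].mean(0).round(),cv2.minEnclosingCircle(q[:,:2].astype(np.float32)))
E
python3 caps.py; python3 plan.py "517.3,-268.9,62,-15.4,-1,6"
```

```text
[314.  43.] [ 34. 221. 112.] ((541.9076538085938, -176.6331024169922), 11.520658493041992)
[310. 138.] [255.  19.  10.] ((526.4481811523438, -223.5219268798828), 11.47230339050293)
[316. 216.] [255. 241.  12.] ((517.3822021484375, -269.0355224609375), 11.678102493286133)
t 9.08 p [ 517.4 -268.3  158. ] yaw -15.5 tilt [ 0.001 -0.001 -1.   ] w 1.004 gf 0.0 F [-0.4 -0.2 -1.5]
[0,0,0.016,0,-1.0,0,0,0.016,0,-1.0,0,0,0.016,0,-1.0,0,0,0.016,0,-1.0,0,0,0.016,-0.1,-1.0,-0.001,0,0.016,0,-1.0]
```

>>> move_arm(
  plan=[0,0,0.016,0,-1,0,0,0.016,0,-1,0,0,0.016,0,-1,0,0,0.016,0,-1,0,0,0.016,0,-1,0,0,0.015,0,-1,0,0,0,0,-0.5,0,0,0,0,0,0,0,0,0,0.5,0,0,0,0,1,0,0,0,0,1,0,0,0,0,1],
)

```text
clock: 10.08
ee_pos: [518.3, -269.5, 64.6]
ee_rot: [0.001, 0.796, 0.606, 0.0]
force: [-0.6, -0.5, 4.1]
grip_width: 0.258
gripper_force: 31.4
```

>>> move_arm(
  plan=[0,0,0,0,1,0,0,0,0,1,0,0,0,0,1,0,0,-0.01,0,1,0,0,-0.02,0,1,0,0,-0.025,0,1,0,0,-0.025,0,1,0,0,-0.02,0,1],
)

```text
clock: 10.75
ee_pos: [517.8, -269.4, 165.8]
ee_rot: [0.001, 0.796, 0.606, 0.0]
force: [0.1, 0.6, -0.5]
grip_width: 0.258
gripper_force: 31.2
```

```bash
python3 plan.py "518.7,25.7,165,-87.5,1,12" "518.7,25.7,165,-87.5,1,3"
```

```text
t 10.75 p [ 517.8 -269.4  165.8] yaw -15.5 tilt [-0.     0.001 -1.   ] w 0.258 gf 31.2 F [ 0.1  0.6 -0.5]
[0.024,-0.006,0,6.0,1.0,0.023,-0.009,0,6.0,1.0,0.022,-0.011,0,6.0,1.0,0.02,-0.014,0,6.0,1.0,0.019,-0.016,0,6.0,1.0,0.017,-0.017,0,6.0,1.0,0.015,-0.019,0,6.0,1.0,0.013,-0.021,0,6.0,1.0,0.011,-0.022,0,6.0,1.0,0.009,-0.023,0,6.0,1.0,0.007,-0.024,0,6.0,1.0,0.004,-0.024,0.001,6.0,1.0]
[0,0,0,0,1.0,0,0,0,0,1.0,0,0,0,0,1.0]
```

>>> move_arm(
  plan=[0.024,-0.006,0,6,1,0.023,-0.009,0,6,1,0.022,-0.011,0,6,1,0.02,-0.014,0,6,1,0.019,-0.016,0,6,1,0.017,-0.017,0,6,1,0.015,-0.019,0,6,1,0.013,-0.021,0,6,1,0.011,-0.022,0,6,1,0.009,-0.023,0,6,1,0.007,-0.024,0,6,1,0.004,-0.024,0,6,1],
)

```text
clock: 11.75
ee_pos: [518.7, 26.9, 164.0]
ee_rot: [0.0, 1.0, 0.02, 0.0]
force: [0.2, 0.1, -0.0]
grip_width: 0.261
gripper_force: 31.0
```

>>> move_arm(
  plan=[0,0,0,0,1,0,0,0,0,1,0,0,0,0,1],
)

```text
clock: 12.0
ee_pos: [518.9, 25.4, 163.6]
ee_rot: [0.0, 1.0, 0.023, 0.0]
force: [0.6, 0.4, -0.3]
grip_width: 0.255
gripper_force: 31.0
```

```bash
python3 caps.py w3.png; python3 plan.py "518.7,25.7,62,-87.5,1,6"
```

```text
[  6. 220.] [86. 88. 88.] ((508.730224609375, 218.46302795410156), 31.95188331604004)
[634. 194.] [ 11. 107.  42.] ((541.263671875, -170.24130249023438), 10.062591552734375)
t 12.05 p [518.9  25.  163.5] yaw -87.4 tilt [ 0.  0. -1.] w 0.254 gf 31.0 F [0.5 0.4 0.2]
[0,0,0.017,0,1.0,0,0,0.017,0,1.0,0,0,0.017,0,1.0,0,0,0.017,0,1.0,0,0,0.017,0.1,1.0,0,-0.001,0.017,0,1.0]
```

View pics/w3.png

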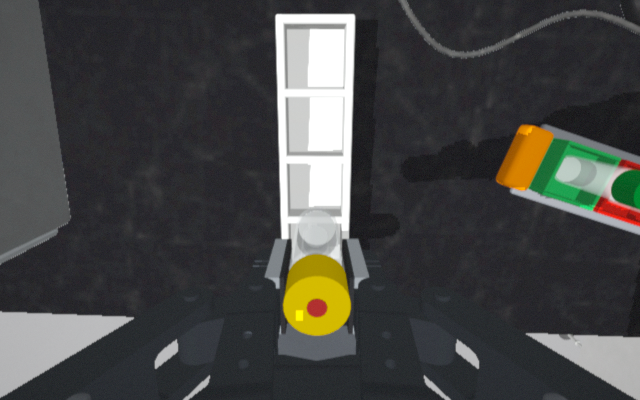

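The yellow vial hangs upright at (317,300), lined up with the tray. Lower and release.

>>> move_arm(
  plan=[0,0,0.015,0,1,0,0,0.02,0,1,0,0,0.02,0,1,0,0,0.018,0,1,0,0,0.012,0,1,0,0,0.008,0,1,0,0,0.005,0,1,0,0,0.002,0,1,0,0,0.001,0,1,0,0,0.001,0,1,0,0,0,0,1],
)

```text
clock: 12.97
ee_pos: [519.5, 25.7, 62.0]
ee_rot: [0.0, 1.0, 0.022, 0.001]
force: [-0.6, -0.3, -0.6]
grip_width: 0.256
gripper_force: 31.0
```

>>> move_arm(
  plan=[0,0,0,0,1,0,0,0,0,0.4,0,0,0,0,0.2,0,0,0,0,-0.2,0,0,0,0,-0.6,0,0,0,0,-1,0,0,-0.015,0,-1,0,0,-0.03,0,-1,0,0,-0.03,0,-1,0,0,-0.025,0,-1],
)

```text
clock: 13.8
ee_pos: [519.0, 25.7, 163.1]
ee_rot: [0.0, 1.0, 0.022, 0.0]
force: [0.5, -0.9, 1.1]
grip_width: 1.002
gripper_force: 0.0
```

```bash
python3 plan.py "526.5,-223.3,160,-15.4,-1,12" "526.5,-223.3,160,-15.4,-1,2"
```

```text
t 13.8 p [519.   25.7 163.1] yaw -87.4 tilt [ 0.001  0.    -1.   ] w 1.002 gf 0.0 F [ 0.5 -0.9  1.1]
[0,0.021,0,-6.0,-1.0,-0.002,0.021,0,-6.0,-1.0,-0.005,0.02,0,-6.0,-1.0,-0.007,0.02,0,-6.0,-1.0,-0.009,0.019,0,-6.0,-1.0,-0.011,0.018,0,-6.0,-1.0,-0.012,0.016,0.001,-6.0,-1.0,-0.014,0.015,0,-6.0,-1.0,-0.015,0.014,0.001,-6.0,-1.0,-0.017,0.012,0,-6.0,-1.0,-0.018,0.01,0.001,-6.0,-1.0,-0.019,0.008,0,-6.0,-1.0]
[0,0,0,0,-1.0,0,0,0,0,-1.0]
```

>>> move_arm(
  plan=[0,0.021,0,-6,-1,-0.002,0.021,0,-6,-1,-0.005,0.02,0,-6,-1,-0.007,0.02,0,-6,-1,-0.009,0.019,0,-6,-1,-0.011,0.018,0,-6,-1,-0.012,0.016,0.001,-6,-1,-0.014,0.015,0,-6,-1,-0.015,0.014,0.001,-6,-1,-0.017,0.012,0,-6,-1,-0.018,0.01,0.001,-6,-1,-0.019,0.008,0,-6,-1],
)

```text
clock: 14.8
ee_pos: [526.4, -224.2, 158.1]
ee_rot: [-0.0, 0.794, 0.608, -0.0]
force: [0.2, 0.7, 0.1]
grip_width: 1.002
gripper_force: 0.0
```

>>> move_arm(
  plan=[0,0,0,0,-1,0,0,0,0,-1,0,0,0,0,-1],
)

```text
clock: 15.05
ee_pos: [526.5, -222.8, 158.1]
ee_rot: [-0.0, 0.796, 0.605, 0.0]
force: [0.4, -0.2, -0.1]
grip_width: 0.998
gripper_force: 0.0
```

```bash
python3 caps.py; python3 plan.py "526.5,-223.5,62,-15.4,-1,6"
```

```text
[320. 133.] [ 30. 219. 100.] ((541.7708740234375, -176.5981903076172), 11.420869827270508)
[317. 216.] [254.  20.   8.] ((526.4179077148438, -223.37606811523438), 11.690186500549316)
t 15.1 p [ 526.5 -222.5  158.1] yaw -15.5 tilt [ 0. -0. -1.] w 0.999 gf 0.0 F [-0.3 -0.9  0.8]
[0,0,0.016,0,-1.0,0,0,0.016,0,-1.0,0,0,0.016,0,-1.0,0,0,0.016,0,-1.0,0,0,0.016,-0.1,-1.0,-0.001,0,0.016,0,-1.0]
```

>>> move_arm(
  plan=[0,0,0.016,0,-1,0,0,0.016,0,-1,0,0,0.016,0,-1,0,0,0.016,0,-1,0,0,0.016,0,-1,-0.001,0,0.015,0,-1,0,0,0,0,-0.5,0,0,0,0,0,0,0,0,0,0.5,0,0,0,0,1,0,0,0,0,1,0,0,0,0,1],
)

```text
clock: 16.1
ee_pos: [527.2, -224.5, 64.6]
ee_rot: [0.001, 0.796, 0.606, 0.0]
force: [-0.4, 1.0, 5.0]
grip_width: 0.263
gripper_force: 31.4
```

>>> move_arm(
  plan=[0,0,0,0,1,0,0,0,0,1,0,0,0,0,1,0,0,-0.01,0,1,0,0,-0.02,0,1,0,0,-0.025,0,1,0,0,-0.025,0,1,0,0,-0.02,0,1],
)

```text
clock: 16.77
ee_pos: [526.6, -224.4, 165.8]
ee_rot: [0.001, 0.796, 0.606, 0.0]
force: [-0.1, -0.4, 0.2]
grip_width: 0.256
gripper_force: 31.1
```

```bash
python3 plan.py "566.7,28,166,-87.5,1,12"
```

```text
t 16.77 p [ 526.6 -224.4  165.8] yaw -15.5 tilt [-0.     0.001 -1.   ] w 0.256 gf 31.1 F [-0.1 -0.4  0.2]
[0.021,-0.002,0,6.0,1.0,0.021,-0.005,0,6.0,1.0,0.02,-0.007,0,6.0,1.0,0.019,-0.009,0,6.0,1.0,0.018,-0.011,0,6.0,1.0,0.017,-0.013,0,6.0,1.0,0.016,-0.014,0,6.0,1.0,0.014,-0.016,0,6.0,1.0,0.013,-0.017,0,6.0,1.0,0.011,-0.019,0,6.0,1.0,0.009,-0.019,0,6.0,1.0,0.006,-0.02,0,6.0,1.0]
```

>>> move_arm(
  plan=[0.021,-0.002,0,6,1,0.021,-0.005,0,6,1,0.02,-0.007,0,6,1,0.019,-0.009,0,6,1,0.018,-0.011,0,6,1,0.017,-0.013,0,6,1,0.016,-0.014,0,6,1,0.014,-0.016,0,6,1,0.013,-0.017,0,6,1,0.011,-0.019,0,6,1,0.009,-0.019,0,6,1,0.006,-0.02,0,6,1],
)

```text
clock: 17.77
ee_pos: [566.5, 28.8, 163.9]
ee_rot: [0.0, 1.0, 0.02, 0.0]
force: [0.2, -0.2, -1.1]
grip_width: 0.255
gripper_force: 31.0
```

>>> move_arm(
  plan=[0,0,0,0,1,0,0,0,0,1,0,0,0,0,1],
)

```text
clock: 18.02
ee_pos: [566.3, 27.4, 163.5]
ee_rot: [0.0, 1.0, 0.024, -0.0]
force: [-0.2, -0.0, 0.1]
grip_width: 0.259
gripper_force: 31.0
```

```bash
python3 plan.py "566.7,28,62,-87.5,1,6"
```

```text
t 18.02 p [566.3  27.4 163.5] yaw -87.3 tilt [-0.  0. -1.] w 0.259 gf 31.0 F [-0.2 -0.   0.1]
[0,0,0.017,0,1.0,0,0,0.017,0,1.0,0,0,0.017,0,1.0,0,0,0.017,0.1,1.0,0,0,0.017,0,1.0,0,-0.001,0.017,0.1,1.0]
```

>>> move_arm(
  plan=[0,0,0.015,0,1,0,0,0.02,0,1,0,0,0.02,0,1,0,0,0.018,0,1,0,0,0.012,0,1,0,0,0.008,0,1,0,0,0.005,0,1,0,0,0.002,0,1,0,0,0.001,0,1,0,0,0.001,0,1,0,0,0,0,1],
)

```text
clock: 18.93
ee_pos: [567.1, 27.7, 62.1]
ee_rot: [0.0, 1.0, 0.022, 0.001]
force: [-0.2, -0.3, -0.6]
grip_width: 0.256
gripper_force: 31.0
```

>>> move_arm(
  plan=[0,0,0,0,1,0,0,0,0,0.4,0,0,0,0,0.2,0,0,0,0,-0.2,0,0,0,0,-0.6,0,0,0,0,-1,0,0,-0.015,0,-1,0,0,-0.03,0,-1,0,0,-0.03,0,-1,0,0,-0.025,0,-1],
)

```text
clock: 19.77
ee_pos: [566.6, 27.7, 163.1]
ee_rot: [0.0, 1.0, 0.022, 0.0]
force: [0.5, 0.3, 1.7]
grip_width: 1.005
gripper_force: 0.0
```

```bash
python3 plan.py "541.8,-176,160,-15.4,-1,12"
```

```text
t 19.77 p [566.6  27.7 163.1] yaw -87.4 tilt [ 0.  0. -1.] w 1.005 gf 0.0 F [0.5 0.3 1.7]
[-0.003,0.017,0,-6.0,-1.0,-0.005,0.016,0,-6.0,-1.0,-0.006,0.016,0,-6.0,-1.0,-0.008,0.015,0,-6.0,-1.0,-0.009,0.014,0,-6.0,-1.0,-0.011,0.013,0,-6.0,-1.0,-0.012,0.012,0.001,-6.0,-1.0,-0.013,0.011,0,-6.0,-1.0,-0.015,0.009,0.001,-6.0,-1.0,-0.015,0.008,0,-6.0,-1.0,-0.016,0.006,0.001,-6.0,-1.0,-0.017,0.004,0,-6.0,-1.0]
```

>>> move_arm(
  plan=[-0.003,0.017,0,-6,-1,-0.005,0.016,0,-6,-1,-0.006,0.016,0,-6,-1,-0.008,0.015,0,-6,-1,-0.009,0.014,0,-6,-1,-0.011,0.013,0,-6,-1,-0.012,0.012,0.001,-6,-1,-0.013,0.011,0,-6,-1,-0.015,0.009,0.001,-6,-1,-0.015,0.008,0,-6,-1,-0.016,0.006,0.001,-6,-1,-0.017,0.004,0,-6,-1],
)

```text
clock: 20.77
ee_pos: [541.2, -176.2, 158.1]
ee_rot: [-0.0, 0.794, 0.608, -0.0]
force: [0.7, 0.5, -0.9]
grip_width: 1.0
gripper_force: 0.0
```

>>> move_arm(
  plan=[0,0,0,0,-1,0,0,0,0,-1,0,0,0,0,-1],
)

```text
clock: 21.02
ee_pos: [541.4, -175.1, 158.2]
ee_rot: [-0.0, 0.797, 0.604, 0.0]
force: [1.2, 0.0, -0.1]
grip_width: 1.002
gripper_force: 0.0
```

```bash
python3 caps.py; python3 plan.py "541.8,-176.6,62,-15.4,-1,6"
```

```text
[317. 217.] [ 37. 212.  91.] ((542.0254516601562, -176.56256103515625), 11.630678176879883)
t 21.07 p [ 541.5 -174.8  158.2] yaw -15.6 tilt [ 0. -0. -1.] w 1.002 gf 0.0 F [ 0.7  0.1 -0.3]
[0,0,0.016,0,-1.0,0,0,0.016,0,-1.0,0,0,0.016,0,-1.0,-0.001,0,0.016,-0.1,-1.0,0,0,0.016,0,-1.0,-0.001,0.001,0.016,-0.1,-1.0]
```

>>> move_arm(
  plan=[0,0,0.016,0,-1,0,0,0.016,0,-1,0,0,0.016,0,-1,0,0,0.016,0,-1,0,0,0.016,0,-1,-0.001,0,0.015,0,-1,0,0,0,0,-0.5,0,0,0,0,0,0,0,0,0,0.5,0,0,0,0,1,0,0,0,0,1,0,0,0,0,1],
)

```text
clock: 22.07
ee_pos: [542.1, -176.7, 64.7]
ee_rot: [0.001, 0.796, 0.606, 0.001]
force: [-0.3, 0.9, 4.1]
grip_width: 0.257
gripper_force: 29.5
```

>>> move_arm(
  plan=[0,0,0,0,1,0,0,0,0,1,0,0,0,0,1,0,0,-0.01,0,1,0,0,-0.02,0,1,0,0,-0.025,0,1,0,0,-0.025,0,1,0,0,-0.02,0,1],
)

```text
clock: 22.73
ee_pos: [541.4, -176.7, 165.8]
ee_rot: [0.001, 0.796, 0.606, 0.0]
force: [0.8, -0.3, -0.3]
grip_width: 0.259
gripper_force: 29.4
```

```bash
python3 plan.py "614.6,30.5,166,-87.5,1,12"
```

```text
t 22.73 p [ 541.4 -176.7  165.8] yaw -15.5 tilt [-0.     0.001 -1.   ] w 0.259 gf 29.4 F [ 0.8 -0.3 -0.3]
[0.018,0.001,0,6.0,1.0,0.018,-0.001,0,6.0,1.0,0.018,-0.002,0,6.0,1.0,0.018,-0.004,0,6.0,1.0,0.017,-0.006,0,6.0,1.0,0.017,-0.008,0,6.0,1.0,0.016,-0.01,0,6.0,1.0,0.014,-0.011,0,6.0,1.0,0.013,-0.013,0,6.0,1.0,0.012,-0.014,0,6.0,1.0,0.01,-0.015,0,6.0,1.0,0.008,-0.017,0,6.0,1.0]
```

>>> move_arm(
  plan=[0.018,0.001,0,6,1,0.018,-0.001,0,6,1,0.018,-0.002,0,6,1,0.018,-0.004,0,6,1,0.017,-0.006,0,6,1,0.017,-0.008,0,6,1,0.016,-0.01,0,6,1,0.014,-0.011,0,6,1,0.013,-0.013,0,6,1,0.012,-0.014,0,6,1,0.01,-0.015,0,6,1,0.008,-0.017,0,6,1],
)

```text
clock: 23.73
ee_pos: [614.1, 31.5, 163.9]
ee_rot: [0.0, 1.0, 0.02, 0.0]
force: [1.1, -0.6, -1.1]
grip_width: 0.257
gripper_force: 29.4
```

>>> move_arm(
  plan=[0,0,0,0,1,0,0,0,0,1,0,0,0,0,1],
)

```text
clock: 23.98
ee_pos: [613.7, 30.4, 163.5]
ee_rot: [0.0, 1.0, 0.024, -0.0]
force: [0.3, -0.6, -1.0]
grip_width: 0.259
gripper_force: 29.4
```

```bash
python3 - <<'E'
from h import *
s=snap('wrist','w4.png');R=cv2.Rodrigues(np.array(s['rvec'],float))[0];print('cam',-R.T@np.array(s['tvec']).ravel())
E
python3 plan.py "614.6,30.2,62,-87.5,1,6"
```

```text
cam [682.52419361  32.91139413 286.86025394]
t 24.03 p [613.7  30.1 163.4] yaw -87.4 tilt [-0.  0. -1.] w 0.253 gf 29.4 F [ 0.2  0.2 -0.6]
[0,0,0.017,0,1.0,0,0,0.017,0,1.0,0,0,0.017,0,1.0,0,0,0.017,0,1.0,0,0,0.017,0.1,1.0,0.001,0,0.016,0,1.0]
```

View pics/w4.png

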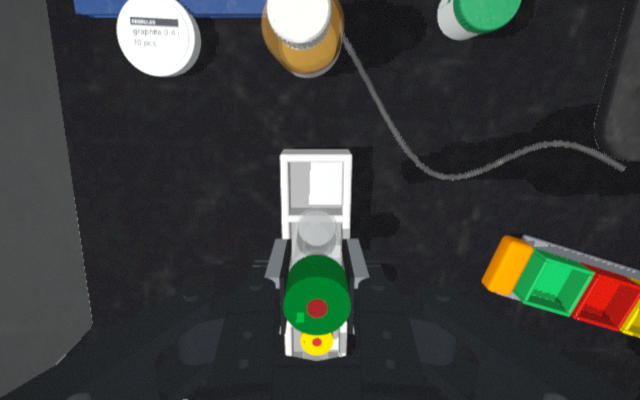

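The green vial is upright at (316,300), above the last empty compartment at (318,185). The bottle at (300,40) is clear, and the camera sits 185 mm up after the descent. Lower and release.

>>> move_arm(
  plan=[0.001,0,0.015,0,1,0,0,0.02,0,1,0,0,0.02,0,1,0,0,0.018,0,1,0,0,0.012,0,1,0,0,0.008,0,1,0,0,0.005,0,1,0,0,0.002,0,1,0,0,0.001,0,1,0,0,0.001,0,1,0,0,0,0,1],
)

```text
clock: 24.95
ee_pos: [615.6, 30.8, 62.2]
ee_rot: [0.0, 1.0, 0.022, 0.001]
force: [-0.0, 0.2, 0.1]
grip_width: 0.256
gripper_force: 29.5
```

>>> move_arm(
  plan=[0,0,0,0,1,0,0,0,0,0.4,0,0,0,0,0.2,0,0,0,0,-0.2,0,0,0,0,-0.6,0,0,0,0,-1,0,0,-0.015,0,-1,0,0,-0.03,0,-1,0,0,-0.03,0,-1,0,0,-0.025,0,-1],
)

```text
clock: 25.78
ee_pos: [615.1, 30.9, 163.1]
ee_rot: [0.0, 1.0, 0.022, 0.0]
force: [0.2, -0.2, 0.3]
grip_width: 0.998
gripper_force: 0.0
```

>>> move_arm(
  plan=[0,0.02,-0.02,0,-1,-0.02,0.02,-0.02,0,-1,-0.02,0.03,0,0,-1,-0.02,0.03,0,0,-1,-0.02,0.03,0,0,-1,-0.02,0.03,0,0,-1,-0.02,0.02,0,0,-1,0,0,0,0,-1,0,0,0,0,-1,0,0,0,0,-1],
)

```text
clock: 26.62
ee_pos: [503.3, -154.2, 201.5]
ee_rot: [-0.0, 1.0, 0.022, 0.0]
force: [0.5, -0.1, 0.4]
grip_width: 1.0
gripper_force: 0.0
```

```bash
python3 - <<'E'
from h import *
snap('scene','s5.png');s=snap('top','t5.png')
P=cloud(s);m=(P[...,2]>70)&(P[...,2]<92)&(P[...,0]<680)&(abs(P[...,1]-28)<50)&(P[...,0]>430)
k,l,st,c=cv2.connectedComponentsWithStats(m.astype('uint8'))
for i in range(1,k):
  if st[i,4]>30: q=P[l==i];print(c[i].round(),s['color'][l==i].mean(0).round(),q.mean(0).round(1),q.max(0).round(1))
im=cv2.imread('pics/s5.png')[120:260,180:380];cv2.imwrite('pics/s5c.png',cv2.resize(im,(800,560)))
E
python3 plan.py
```

```text
[211. 262.] [ 94. 105. 205.] [472.5  24.   81.6] [485.3  33.8  87.4]
t 26.72 p [ 503.6 -153.5  201.4] yaw -87.4 tilt [ 0. -0. -1.] w 1.002 gf 0.0 F [ 0.2  0.4 -0. ]
```

View pics/s5c.png

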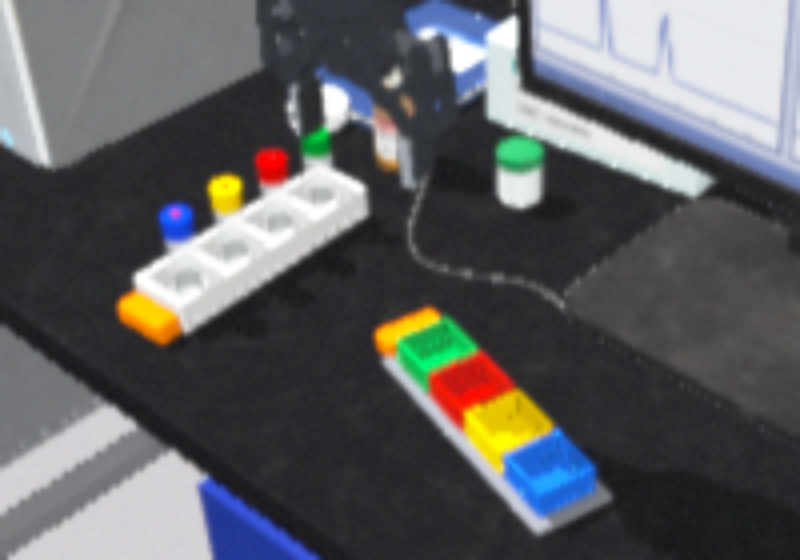

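View pics/t5.png

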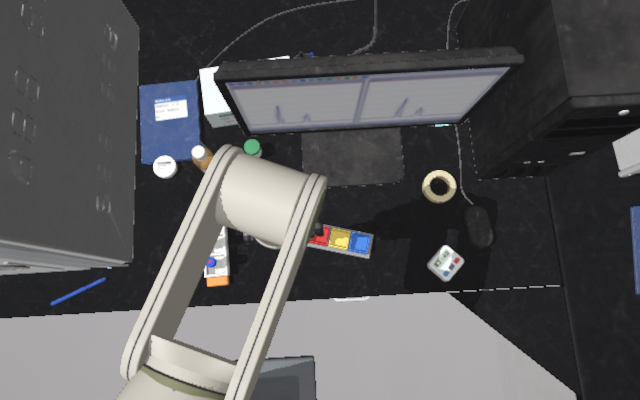

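The vials stand upright in the tray at blue (177,220), yellow (226,190), red (271,165) and green (317,145), counted from the tray's orange end. The jar, timer and bottle are in place, and the arm is clear. Handing in.

```bash
python3 -c "
from bench import ticket
print(ticket.sign_off())"
```

```text
the job is handed in; nothing more can be done
None
```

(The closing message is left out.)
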